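# Two turns of a worn hand coffee mill

### The job

Push the coffee mill's drawer fully home, then give the crank two full turns clockwise (seen from above), steadily through the heavy spot in each turn and never as fast as a turn a second, and let go before the heavy spot comes round a third time. The crank only rests on its worn drive, so lean on the knob all the way round: it must never skip a notch or let the burr run back, yet the mill must not be rocked or squashed down on its rubber foot. Leave the mug, jar, spoon and bowl where they are.

Things in the scene. Friction and masses are not known exactly. Their poses are not given: they have to be found in the camera images.
- mill: Hand coffee mill: beech box 130 x 130 mm, 102 mm high, on a locked rubber suction foot (156 mm square). Closed steel hopper 106 mm wide on it, up to 166 mm. Origin: centre of the foot's underside, on the worktop; -x is the side with the drawer, z up. The foot holds, but its rubber gives: the mill sinks 1 mm for each 12 N pressed down and rocks about 1 degree for 35 N sideways at the knob.
- hopper_top (a point): Middle of the hopper's top, 166 mm up, where the shaft comes out. On the shaft sits the crank: hub 66 mm wide, flat arm and, 90 mm from the shaft's axis, an upright beech knob 29 mm across, with a collar 42 mm wide at its foot for fingertips to press on. Were the shaft upright, the knob's top would be 253, its middle 227, the collar's top 207, the arm's top 197 mm above the worktop.
- neck_bearing (a point): Worn neck bearing inside the hopper, 150 mm up on the mill's axis. In it the shaft leans 5 to 6 degrees to one side (which side is not told) and keeps that lean while it turns. So the knob's circle is tilted, its centre stands up to 8 mm aside, and in each turn the knob rises and dips by up to 9 mm from its upright height. The knob spins freely on its pin: a hand that grips it need not turn.
- shaft (a joint): Turn of shaft and burr (rad), counted over several turns, growing clockwise seen from above; at 0 the crank arm points along the mill's +x. Starts between -0.9 and 0.9. Turning drags about 4 N at the knob; within 0.6 rad either side of pi (arm over the drawer), of 3 pi and so on, the sprung heavy spot first pushes back, about 11 N in all at a slow pace, then throws the crank forward.
- crank (a joint): Slip of the crank on the shaft (rad): the arm's direction is shaft + crank. 0 = seated; about 0.1 of play under load; a skipped notch adds 0.79. The crank (0.3 kg) only rests on the shaft, 4 pins between 8 rounded ridges, free to lift. The harder it is turned the more it rides up; 5 mm up it skips. At the heavy spot it takes about 18 N down on the knob to hold it in; 18 to 25 N all round is good.
- drawer_knob (a point): Outer end of the drawer's brass knob (22 mm across, stands 20 mm out from the drawer front), on its axis, 55 mm above the worktop; it moves with the drawer. When the drawer is home it lies 86 mm from the mill's origin along the mill's -x.
- drawer (a joint): How far the catch drawer stands out along the mill's -x (m): 0 = fully home, at its stop; found 28 to 45 mm out. It slides with about 2 N of friction and stays where it is left. Its front is 84 mm wide and reaches from 25 to 77 mm above the worktop.
- mug: Bystander: white mug, 80 mm across, 92 mm high, origin under its centre, handle towards its own +y.
- jar: Bystander: amber glass jar with steel lid, 86 mm across, 135 mm high, origin under its centre.
- spoon: Bystander: steel spoon, 190 mm long, lying, origin under its middle, handle along its own -x.
- bowl: Bystander: white bowl, 124 mm across, 55 mm high, origin under its centre.

How it is judged:
On the way, in this order (a step that is already met when the one before it is completed fails the run):
1. the drawer is fully home (value of joint drawer below 0.003 m), for 0.2 s.
2. the burr is through its heavy spot once, drawer still home (value of joint shaft above 4 rad and value of joint drawer below 0.003 m), for 0.1 s.
3. the burr is through its heavy spot a second time (value of joint shaft above 10.3 rad), for 0.1 s.
At the end, for the whole second after the job is handed in: Drawer home (within 3 mm); the burr has made two turns (no more than about 30 degrees short, not yet back at the heavy spot) and is at rest with the crank seated, not skipped; the mill upright; mug, jar, spoon and bowl within 30 mm of where they stood (value of joint drawer below 0.003 m and value of joint shaft between 11.1 and 14.9 rad and velocity of joint shaft between -0.05 and 0.05 rad/s and value of joint crank below 0.5 rad and angle between mill's own z axis and vertical below 0.005 rad and distance of each of mug, jar, spoon, bowl from where it was at the start of the episode below 0.03 m); the robot touches nothing.
It fails at once if the crank skips a notch on its drive (value of joint crank above 0.5 rad or value of joint crank below -0.5 rad).
It fails at once if the burr runs back (velocity of joint shaft below -1 rad/s).
It fails at once if the crank is raced, at a turn a second or more (velocity of joint shaft above 6.3 rad/s).
It fails at once if the mill is rocked more than a degree, or squashed more than 3 mm down (about 40 N), on its foot (angle between mill's own z axis and vertical above 0.018 rad or height (world z) of hopper_top below 0.1625 m).
It fails at once if a bystander is moved more than 30 mm (distance of any of mug, jar, spoon, bowl from where it was at the start of the episode above 0.03 m).
It also fails if it takes over 72 s, if anything falls off the work surface, if the arm or the gripper's body presses on something with over 40 N, if the wrist force passes 120 N, or if a joint passes its speed limit or range.

### The arm

A 6-joint arm with a two-finger parallel gripper is mounted at the origin on the work surface. World frame = base frame: x ahead of the robot, y to its left, z up, the work surface at z = 0. Lengths are in m, angles in rad, forces in N, time in s.
With the tool pointing down it reaches from about 0.35 to 0.775 m from the base axis. Payload 7.3 kg.
Tool frame: the origin (TCP) lies at the centre of the arm's flange, where the gripper is bolted on; the fingertips stand 178 mm ahead of it and the grasp point (between the pads) lies 159 mm ahead of it (tip_extent is the distance from the TCP to the fingertips, in m); z points along the fingers, y is the line along which they close (so a half turn about z gives the same grasp; the last joint's range is limited). The gripper opens to 92 mm and grips with 3 to 60 N. Pads are 19 mm wide; open, the fingers measure 130 mm over their backs; the gripper's body (75 mm by 190 mm) begins 47 mm behind the grasp point.
Start: joints at [-1.262, 0.342, 1.524, -0, 1.275, -0.146], TCP at [0.231, -0.472, 0.405] pointing down, gripper open.
Joint ranges: [-2.53, 2.53], [-0.77, 2.02], [0.04, 2.7], [-1, 4.14], [0.28, 2.66], [-3.11, 3.11]. Speed limits (rad/s): [2.57, 2.57, 3.14, 3.14, 3.14, 3.14].

### API

Orientations are given as [roll, pitch, yaw] about the fixed x, y, z axes, in that order (R = Rz(yaw) Ry(pitch) Rx(roll)).
In Python, from cell import * gives the robot as it stands.
- The arm moves only by the tool arm_command, never from a script. Its arguments are lists of equal length, an entry for each row: "xyz": the shift along the world's x, y, z in mm, a list of three; "spin": the turn about the world's z in degrees. In form: {"xyz": [[tx, ty, tz], ...], "spin": [spin, ...]}. A call has 1 to 20 rows; each row shifts and turns the commanded pose from where the row before left it; what a row does not reach is not made up. A row lasts 1/10 s, in which the tool goes at most 50 mm and 8.59 degrees, less where a joint would pass 70% of its speed; a pose out of reach is approached as far as the arm can. A call with a gripper value outside its range is refused whole. "jaw" is the opening, from -1 (shut) to 1 (fully open), set as the call begins (left out, the last holds). The fingers move at their own pace and stop on an object; "squeeze" is the grip in N (left out, the last holds). Time passes only in rows, so rows that do not move let the fingers close. It gives the time, the measured TCP pose, the force, the opening and the grip force at its end, in the units of the state.
- observe(): the state, without advancing time (a new reading comes with each control period).
- read_camera(name): name is "scene" or "top"; returns a dict with "img" (400x640x3 uint8, red, green, blue), "depth" (400x640 float32, m along the optical axis (not along the pixel's ray), 0 where there is no reading), "fx", "fy", "cx", "cy" (pixels), "world_from_camera" (4x4, takes a point from camera to world coordinates). Camera axes: x right, y up, looking along -z (the intrinsics and any distortion apply to the point x, -y, -z); pixel columns grow to the right and rows downward; lengths in m; the calibration is good to about 2 mm. A picture is of the moment at which its call begins.
- hand_in(): hands the job in; it is judged then, once.
The state is a dict: "time": time; "qpos": joint angles; "qvel": joint speeds; "joint_efforts": joint torques, N m; "tool_pos": TCP position; "tool_rot": TCP orientation; "contact_force": force on the tool from outside, world axes, zero at the start; "torque": the same for the moment, N m; "opening": finger opening in m; "grip_force": force on a finger pad.
Only numpy, scipy, OpenCV 4.12 (cv2) and the standard library are available. Lean on these libraries where they do the work, as an engineer would, in place of code of your own. Each camera call takes 0.05 s, during which the arm holds its last target. There are 200 camera calls.

## Working session

There is one attempt and no reset: what is moved stays moved. The work goes in short steps, Python scripts to look and compute and a tool call to move; the robot and the scene stay as the last step left them, time stands still between calls to the robot, and variables do not carry over. Pictures are saved under pics/ and viewed, at most 10 in all, crops included, and the job is handed in when it is done.

Besides the shell and the picture viewer there is one more tool, called after "Call:" as a command line: name --pt "numbers of a row" for each row, then --argument value for the rest. arm_command: Moves the arm, as the interface text tells. Its arguments: {"type":"object","properties":{"xyz":{"type":"array","items":{"type":"array","items":{"type":"number"}}},"spin":{"type":"array","items":{"type":"number"}},"jaw":{"type":"number"},"squeeze":{"type":"number"}},"required":["xyz","spin"]}

```bash
ls; mkdir -p pics
python3 - <<'E'
from cell import *
import cv2,numpy as np
for n in("scene","top"):
    d=read_camera(n); cv2.imwrite(f"pics/{n}0.png",d["img"][:,:,::-1]); np.savez(f"{n}0.npz",**d)
    print(n,d["fx"],d["fy"],d["cx"],d["cy"],np.round(d["world_from_camera"],3).tolist(),[k for k in d])
print(observe())
E
```

```text
pics
scene 420.49730501498465 420.49730501498465 314.1180183845776 201.71864187163374 [[-0.64, -0.433, 0.634, 1.335], [0.768, -0.37, 0.523, 0.614], [0.008, 0.822, 0.57, 0.752], [0.0, 0.0, 0.0, 1.0]] ['img', 'depth', 'fx', 'fy', 'cx', 'cy', 'world_from_camera']
top 393.8369110436662 393.8369110436662 324.53440852563017 194.49826189933827 [[0.025, 0.988, -0.155, 0.475], [-1.0, 0.024, -0.004, 0.028], [-0.0, 0.155, 0.988, 1.047], [0.0, 0.0, 0.0, 1.0]] ['img', 'depth', 'fx', 'fy', 'cx', 'cy', 'world_from_camera']
{'time': 0.1, 'qpos': array([-1.26202817e+00,  3.42659913e-01,  1.52494009e+00, -2.36716586e-05,
        1.27537428e+00, -1.45982657e-01]), 'qvel': array([-0.00114242, -0.00033722, -0.00101737, -0.00080399,  0.00389553,
        0.0015244 ]), 'joint_efforts': array([ 1.74347035e-03, -4.32004595e+01, -2.44694245e+01,  7.18561420e-02,
        5.25646994e-02, -6.47412730e-05]), 'tool_pos': array([ 0.23058826, -0.47151544,  0.40410422]), 'tool_rot': array([-3.14022242e+00, -1.78583266e-04,  4.54757599e-01]), 'contact_force': array([ 0.67299579, -0.43185109, -0.39599752]), 'torque': array([-0.02111653,  0.00301721, -0.02621538]), 'grip_force': 0.0, 'opening': 0.09179258820132356}
```

View pics/scene0.png

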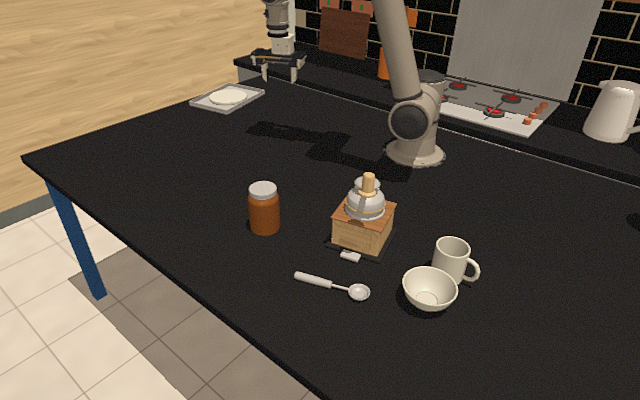

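View pics/top0.png

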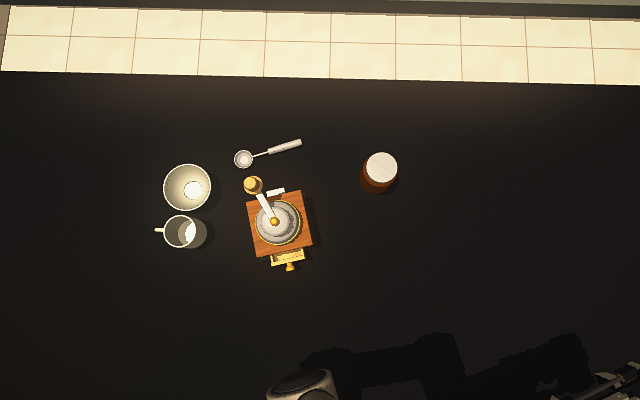

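The scene view shows the mill at about (363,225), with the jar, spoon, bowl and mug around it. In the top view the hub is at (275,222), the crank knob at (253,185), and the drawer with its brass knob at (290,266), facing the robot. Next I'll enlarge a crop and measure.

```bash
cat > h.py <<'E'
import numpy as np,cv2
def cloud(d):
    v,u=np.mgrid[:400,:640]; z=d["depth"]
    p=np.stack([(u-d["cx"])/d["fx"]*z,-(v-d["cy"])/d["fy"]*z,-z,np.ones_like(z)],-1)@d["world_from_camera"].T
    p[z==0]=np.nan
    return p[...,:3]
def ray(d,u,v):
    M=d["world_from_camera"]; r=M[:3,:3]@np.array([(u-d["cx"])/d["fx"],-(v-d["cy"])/d["fy"],-1]); return M[:3,3],r
def atz(d,u,v,z):
    o,r=ray(d,u,v); return o+r*(z-o[2])/r[2]
def tri(a,b): # (d,u,v) x2
    (o1,r1),(o2,r2)=ray(*a),ray(*b); s=np.linalg.lstsq(np.stack([r1,-r2],1),o2-o1,rcond=None)[0]
    return (o1+s[0]*r1+o2+s[1]*r2)/2, np.linalg.norm(o1+s[0]*r1-o2-s[1]*r2)
E
python3 - <<'E'
from h import *
t=np.load("top0.npz"); s=np.load("scene0.npz")
a=cv2.resize(t["img"][165:285,225:325],None,fx=5,fy=5,interpolation=cv2.INTER_CUBIC)
b=cv2.resize(s["img"][165:270,320:405],None,fx=5.7,fy=5.7,interpolation=cv2.INTER_CUBIC)[:598]
b=cv2.resize(s["img"][165:265,325:397],None,fx=5,fy=5,interpolation=cv2.INTER_CUBIC) 
c=np.zeros((600,800,3),np.uint8); c[:,:500]=a; c[:500,500:800]=b[:,:300]
cv2.imwrite("pics/c0.png",c[:,:,::-1])
P=cloud(t)
for z0,z1 in((.095,.108),(.16,.19),(.19,.206),(.206,.225),(.235,.265),(.05,.085)):
    m=(P[...,2]>z0)&(P[...,2]<z1)&(P[...,0]>.2)&(abs(P[...,1]-.15)<.12)
    v,u=np.nonzero(m); q=P[m]; print(z0,m.sum(),q.mean(0).round(4),np.median(q[:,2]).round(4),u.min(),u.max(),v.min(),v.max())
m=(P[...,2]>.092)&(P[...,2]<.11);m[:180]=0;m[:,:240]=0;m[:,320:]=0;m[262:]=0
v,u=np.nonzero(m); print("box rect",cv2.minAreaRect(np.c_[P[m][:,0],P[m][:,1]].astype(np.float32)))
for uv in((275,222),(253,183),(290,266),(290,270)): print(uv,P[uv[1],uv[0]].round(4))
E
```

```text
0.095 1624 [0.5467 0.1359 0.1017] 0.1017 246 312 190 257
0.16 353 [0.5376 0.1331 0.1857] 0.1873 260 320 205 384
0.19 517 [0.546  0.145  0.1963] 0.1964 255 315 191 387
0.206 250 [0.4423 0.1318 0.2148] 0.2147 244 320 176 391
0.235 640 [0.3393 0.1083 0.253 ] 0.2551 243 320 176 399
0.05 244 [0.4618 0.1179 0.0705] 0.074 270 304 247 270
box rect ((0.5521721839904785, 0.1410907506942749), (0.13841299712657928, 0.13823795318603516), 14.365030288696289)
(275, 222) [0.5448 0.1358 0.2058]
(253, 183) [0.6187 0.1773 0.2588]
(290, 266) [0.4494 0.1126 0.0612]
(290, 270) [0.4398 0.1118 0.0654]
```

View pics/c0.png

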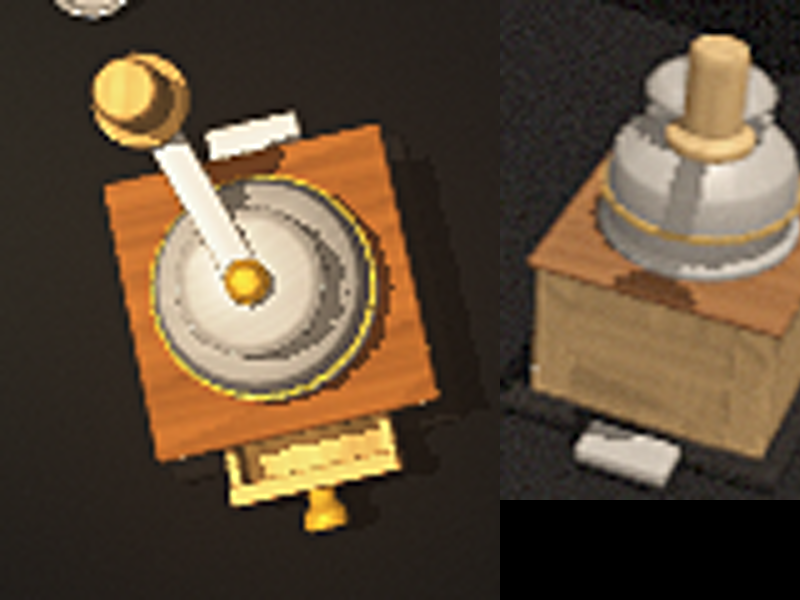

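In the crop (scale 5, offset (225,165)) the box-top corners are at (104,187), (380,125), (438,398) and (160,461). The knob top is at (125,90), the hub cap at (248,282) and the drawer knob's end at (325,528). In the scene crop the knob top is at (720,44).

Run:
```python
from h import *
t=np.load("top0.npz"); s=np.load("scene0.npz")
T=lambda x,y:(t,225+(x+.5)/5-.5,165+(y+.5)/5-.5); S=lambda x,y:(s,325+(x-500+.5)/5-.5,165+(y+.5)/5-.5)
c=np.array([atz(*T(*p),.102) for p in((104,187),(380,125),(438,398),(160,461))]);print(c.round(4).tolist())
C=c.mean(0); e=[c[0]-c[3],c[1]-c[2]]; f=[c[0]-c[1],c[3]-c[2]]
print("centre",C, [np.degrees(np.arctan2(x[1],x[0])) for x in e],[np.degrees(np.arctan2(-x[0],x[1])) for x in f],[np.linalg.norm(x) for x in e+f])
print("knob top tri",tri(T(126,91),S(720,42)),"tip",atz(*T(327,530),.06),atz(*T(327,530),.066))
print("collar tri",tri(T(140,102),S(711,138)))
print("box corner tri",tri(T(380,125),S(530,262)), tri(T(104,187),S(783,335)))
P=cloud(t)
# hopper gold ring (circle): crop centre
for z in(.15,.166): print("ring ctr",z,atz(*T(264,287),z))
# cap and hub-plate plane
Q=P[215:232,262:290].reshape(-1,3); Q=Q[np.isfinite(Q[:,2])]
print("zs",np.sort(Q[:,2])[::25].round(4))
Pc=cloud(s)
for nm,PP in(("top",P),("scene",Pc)):
  m=(np.hypot(PP[...,0]-C[0],PP[...,1]-C[1])<.034)&(PP[...,2]>.17)&(PP[...,2]<.22)
  q=PP[m]
  best=None;rng=np.random.default_rng(0)
  for _ in range(2000):
    a,b,d=q[rng.choice(len(q),3,False)];n=np.cross(b-a,d-a);L=np.linalg.norm(n)
    if L<2e-4: continue
    n/=L; k=abs((q-a)@n)<.0012
    if abs(n[2])>.95 and (best is None or k.sum()>best.sum()): best=k
  if best is None: print(nm,"none");continue
  g=q[best];o=g.mean(0);n=np.linalg.svd(g-o)[2][2];n*=np.sign(n[2]);print(nm,len(q),len(g),o.round(4),n.round(4),np.degrees(np.arccos(n[2])))
# knob points
m=(P[...,2]>.24)&(np.hypot(P[...,0]-.615,P[...,1]-.175)<.04); print("knobtop",m.sum(),P[m].mean(0),np.median(P[m],0))
m=(P[...,2]>.2)&(P[...,2]<.225)&(np.hypot(P[...,0]-.615,P[...,1]-.175)<.04); print("collar",m.sum(),P[m].mean(0),np.median(P[m],0))
```

```text
[[0.6002, 0.2229, 0.102], [0.6339, 0.0903, 0.102], [0.5028, 0.0581, 0.102], [0.4699, 0.189, 0.102]]
centre [0.55170289 0.14008114 0.102     ] [np.float64(14.57285745492568), np.float64(13.764685889728113)] [np.float64(14.276910202494392), np.float64(14.107048234364832)] [np.float64(0.1346274791179266), np.float64(0.13503112154207905), np.float64(0.13683956332081024), np.float64(0.1349376120357616)]
knob top tri (array([0.61871794, 0.18364592, 0.25997971]), np.float64(0.00023454776479234655)) tip [0.43818701 0.11222983 0.06      ] [0.43840892 0.11171689 0.066     ]
collar tri (array([0.62316867, 0.18675768, 0.21106196]), np.float64(0.00039221671988943574))
box corner tri (array([0.63407747, 0.09111288, 0.09859817]), np.float64(0.0015008250018364408)) (array([0.60035316, 0.2240391 , 0.09867113]), np.float64(0.0010787183885861446))
ring ctr 0.15 [0.54963227 0.13744125 0.15      ]
ring ctr 0.166 [0.54829566 0.13548649 0.166     ]
zs [0.1537 0.1818 0.1846 0.1866 0.1877 0.1884 0.1891 0.1894 0.1898 0.1903
 0.1906 0.191  0.1914 0.1919 0.1925 0.1936 0.1975 0.2015 0.2058]
top 718 214 [0.5475 0.1386 0.1901] [-0.0418 -0.033   0.9986] 3.0540773846072784
scene 141 40 [0.5539 0.1413 0.1895] [-0.0391  0.0155  0.9991] 2.4097546401554943
knobtop 167 [0.61913925 0.18345865 0.25705242] [0.61874846 0.1832558  0.2583931 ]
collar 197 [0.6089502  0.1747457  0.20944382] [0.6074879  0.17243055 0.21198841]
```

Call:
arm_command --pt "12 29 0" --pt "12 29 0" --pt "12 29 0" --pt "12 29 0" --pt "12 29 0" --pt "12 29 0" --pt "12 29 0" --pt "12 29 0" --pt "12 29 0" --pt "12 29 0" --pt "6 29 0" --pt "6 29 0" --pt "6 29 0" --pt "6 29 0" --pt "6 29 0" --pt "5 29 0" --pt "5 29 0" --pt "5 28 0" --pt "5 28 0" --pt "5 27 0" --spin '[-0.6, -0.6, -0.6, -0.6, -0.6, -0.6, -0.6, -0.6, -0.6, -0.6, -0.6, -0.6, -0.6, -0.6, -0.6, -0.6, -0.6, -0.6, -0.6, -0.6]' --jaw -1

```text
time: 2.1
tool_pos: [0.4055, 0.1056, 0.4045]
tool_rot: [3.142, 0.0, 0.245]
contact_force: [-0.2, -0.3, -0.5]
opening: 0.0005
grip_force: 0.0
```

```bash
cat > model.py <<'E'
import numpy as np
from scipy.optimize import least_squares
from scipy.spatial.transform import Rotation as Ro
B0=np.array([.5517,.1401,.150]); YAW=np.radians(14.15)
def pt(th,h,tilt,az,B=B0,r=.09):
    ph=YAW-th; R=Ro.from_rotvec(tilt*np.array([-np.sin(az),np.cos(az),0]))
    return B+R.apply([r*np.cos(ph),r*np.sin(ph),h])
E
python3 - <<'E'
from model import *
top=np.array([.6187,.1836,.2595]);col=np.array([.6232,.1868,.211])
for fixed in(1,0):
  def f(p):
    B=B0+np.array([p[3],p[4],0])
    return np.r_[pt(p[0],.103,p[1],p[2],B)-top,pt(p[0],.057,p[1],p[2],B)-col,np.array([p[3],p[4]])*(20 if fixed else 1),(p[1]-.096)*.1]
  r=least_squares(f,[-.33,.096,-2.5,0,0],x_scale=[.1,.01,.1,.002,.002]);print(r.x,np.degrees(r.x[2]),(f(r.x)*1e3).round(1))
from cell import *
o=observe();print(o["time"],o["tool_pos"],o["tool_rot"])
E
```

```text
[-3.64732353e-01  8.65149192e-02 -2.11679477e+00 -3.38887920e-06
 -2.05040405e-06] -121.28340625756289 [ 1.9  0.3  0.2 -0.5  0.5  2.9 -0.1 -0.  -0.9]
[-3.71950061e-01  8.63158261e-02 -1.99950901e+00 -7.12124728e-04
 -3.84709134e-04] -114.56342758029456 [ 1.8 -0.  -0.2 -1.1  0.4  2.5 -0.7 -0.4 -1. ]
2.1 [0.40554578 0.10564972 0.40454907] [3.14155768e+00 4.93813696e-04 2.45186695e-01]
```

Call:
arm_command --pt "0 -2 -25" --pt "0 0 -35" --pt "0 0 -35" --pt "0 0 -35" --pt "0 0 -30" --pt "0 0 -18" --pt "5 1.25 0" --pt "5 1.25 0" --pt "5 1.25 0" --pt "5 1.25 0" --pt "5 1.25 0" --pt "5 1.25 0" --pt "4 1 0" --pt "4 1 0" --pt "4 1 0" --spin '[0, 0, 0, 0, 0, 0, 0, 0, 0, 0, 0, 0, 0, 0, 0]'

```text
time: 3.6
tool_pos: [0.4478, 0.113, 0.2267]
tool_rot: [3.142, 0.0, 0.245]
contact_force: [-1.8, -0.8, 0.9]
opening: 0.0005
grip_force: 1.2
```

Call:
arm_command --pt "3 0.75 0" --pt "2 0.5 0" --pt "2 0.5 0" --pt "1 0.25 0" --pt "1 0.25 0" --spin '[0, 0, 0, 0, 0]'

```text
time: 4.1
tool_pos: [0.4567, 0.1151, 0.2267]
tool_rot: [3.141, 0.0, 0.245]
contact_force: [-2.3, -1.0, 2.5]
opening: 0.0002
grip_force: 1.0
```

Call:
arm_command --pt "1 0.25 0" --pt "1 0.25 0" --pt "0 0 0" --spin '[0, 0, 0]'

```text
time: 4.4
tool_pos: [0.4586, 0.1156, 0.2267]
tool_rot: [3.142, 0.0, 0.245]
contact_force: [-2.0, -0.7, 1.3]
opening: 0.0007
grip_force: 1.0
```

Call:
arm_command --pt "1 0.25 0" --pt "1 0.25 0" --pt "0 0 0" --spin '[0, 0, 0]'

```text
time: 4.7
tool_pos: [0.4594, 0.1159, 0.2264]
tool_rot: [-3.141, 0.005, 0.246]
contact_force: [-8.4, -2.3, 5.2]
opening: 0.0001
grip_force: 4.0
```

Call:
arm_command --pt "0.5 0 0" --pt "0 0 0" --pt "0 0 0" --pt "-5 -1.25 0" --pt "-20 -5 0" --pt "-20 -5 10" --pt "0 0 40" --pt "0 0 50" --pt "0 0 50" --pt "0 0 50" --pt "0 0 30" --spin '[0, 0, 0, 0, 0, 0, 0, 0, 0, 0, 0]'

```text
time: 5.8
tool_pos: [0.4163, 0.1049, 0.4611]
tool_rot: [3.14, -0.008, 0.245]
contact_force: [0.0, 0.1, -0.3]
opening: 0.0004
grip_force: 0.0
```

Run:
```python
from cell import *
from h import *
for n in("scene","top"):
    d=read_camera(n); np.savez(f"{n}1.npz",**d)
    globals()[n]=d
a=cv2.resize(top["img"][170:270,230:315],None,fx=6,fy=6,interpolation=cv2.INTER_CUBIC)[:,:400]
a=cv2.resize(top["img"][172:262,236:316],None,fx=5,fy=5,interpolation=cv2.INTER_CUBIC)
b=cv2.resize(scene["img"][165:265,325:405],None,fx=5,fy=5,interpolation=cv2.INTER_CUBIC)
c=np.zeros((500,800,3),np.uint8); c[:450,:400]=a; c[:,400:]=b
cv2.imwrite("pics/c1.png",c[:,:,::-1]); print(observe()["tool_pos"],observe()["time"],observe()["tool_rot"])
```

```text
[0.41678634 0.10493892 0.46143416] 5.9 [ 3.13953795 -0.01151451  0.24536946]
```

View pics/c1.png

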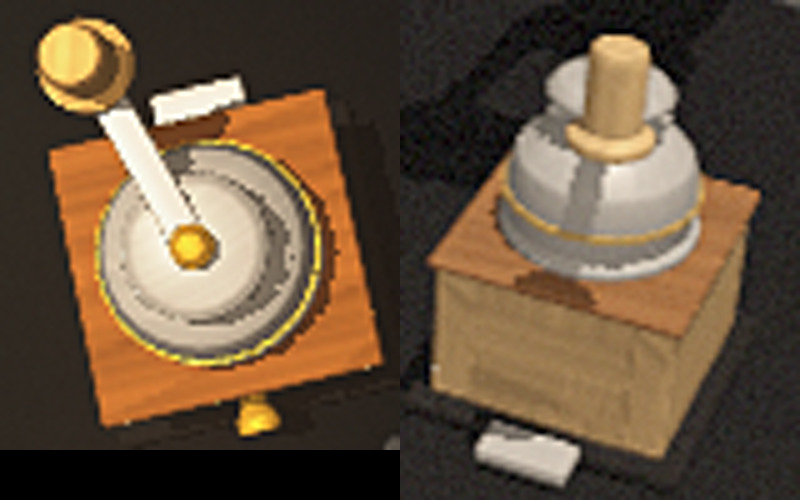

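The drawer is home. In the left crop (scale 5, offset (236,172)) the knob top is at (70,54), the collar centre at (84,65) and the cap at (192,247). In the right crop (offset (325,165)) the knob top is at (620,44) and the collar at (612,140).

Run:
```python
from h import *; from model import *
t=np.load("top1.npz"); s=np.load("scene1.npz")
def proj(d,X):
    p=np.linalg.inv(d["world_from_camera"])@np.r_[X,1]; return np.array([d["cx"]+d["fx"]*p[0]/-p[2],d["cy"]-d["fy"]*p[1]/-p[2]])
T=lambda x,y:np.array([236+(x+.5)/5-.5,172+(y+.5)/5-.5]); S=lambda x,y:np.array([325+(x-400+.5)/5-.5,165+(y+.5)/5-.5])
tops=t;Dt={k:t[k] for k in t};Ds={k:s[k] for k in s}
for capz in(.052,.056,.060):
  def f(p):
    B=B0+np.array([p[3],p[4],0]); a=p[1:3]
    k=pt(p[0],.103,*a,B);c=pt(p[0],.052,*a,B);h=pt(p[0],capz,*a,B,0)
    return np.r_[proj(Dt,k)-T(70,54),proj(Dt,c)-T(84,65),(proj(Dt,h)-T(192,247)),proj(Ds,k)-S(620,44),proj(Ds,c)-S(612,141),p[3:]/.0008,(p[1]-.096)/.006]
  r=least_squares(f,[-.33,.096,-2.5,0,0],x_scale=[.1,.01,.1,.002,.002])
  print(r.x.round(4),np.degrees(r.x[2]),np.degrees(r.x[1]),f(r.x).round(1))
```

```text
[-3.1980e-01  9.3700e-02 -2.6936e+00  3.0000e-04  2.0000e-04] -154.3305647107747 5.367124462762098 [-0.3  0.3  0.5  0.4  0.1 -0.1  0.2 -0.6 -0.3 -0.3  0.3  0.3 -0.4]
[-3.2460e-01  9.3600e-02 -2.6365e+00  3.0000e-04  2.0000e-04] -151.06087084150786 5.364809267758308 [-0.2  0.3  0.5  0.5  0.1 -0.2  0.1 -0.7 -0.2 -0.3  0.3  0.3 -0.4]
[-3.2880e-01  9.3600e-02 -2.5862e+00  2.0000e-04  2.0000e-04] -148.17876060200788 5.365676412871987 [-0.1  0.2  0.4  0.5  0.1 -0.3  0.1 -0.7 -0.2 -0.4  0.3  0.3 -0.4]
```

```bash
cat >> model.py <<'E'
PB=B0+np.array([.0003,.0002,0]); TILT=.0936; AZ=-2.62
def tcp(th,tilt=TILT,az=AZ,B=PB):
    g=pt(th,.074,tilt,az,B); c=pt(th,.057,tilt,az,B); return np.array([g[0],g[1],c[2]+.178])
E
python3 - <<'E'
from model import *
for th in(-.325,0,.5,1,1.57,2,2.5,3.14,4,5): print(th,(tcp(th)*1e3).round(1))
E
```

```text
-0.325 [621.3 185.4 393.2]
0 [632.9 158.7 392.8]
0.5 [632.9 114.2 390.8]
1 [611.6  75.2 387.2]
1.57 [568.2  49.7 382.5]
2 [529.9  48.5 379.3]
2.5 [489.6  67.2 376.9]
3.14 [459.1 114.9 376.7]
4 [472.5 188.6 381.2]
5 [549.5 226.7 389.2]
```

Call:
arm_command --pt "0 0 10" --pt "20 5 20" --pt "30 10 0" --pt "30 11 0" --pt "30 11 0" --pt "30 11 0" --pt "30 11 0" --pt "30 11 0" --spin '[2, 2, 2, 2, 2, 2, 2, 2]' --jaw 0.09 --squeeze 30

```text
time: 6.7
tool_pos: [0.6176, 0.1754, 0.4853]
tool_rot: [-3.142, 0.0, 0.526]
contact_force: [-0.3, -0.9, 0.3]
opening: 0.0497
grip_force: 0.0
```

Call:
arm_command --pt "3 10 0" --pt "0 0 -25" --pt "0 0 -25" --pt "0 0 -20" --pt "0 0 -8" --pt "0 0 0" --pt "0 0 0" --spin '[0, 0, 0, 0, 0, 0, 0]'

```text
time: 7.4
tool_pos: [0.6191, 0.1849, 0.4097]
tool_rot: [3.141, -0.002, 0.524]
contact_force: [-0.3, -0.6, 0.2]
opening: 0.05
grip_force: 0.0
```

Call:
arm_command --pt "2 0.5 -7" --pt "0 0 -5" --pt "0 0 -1.5" --pt "0 0 0" --pt "0 0 0" --spin '[0, 0, 0, 0, 0]'

```text
time: 7.9
tool_pos: [0.6212, 0.1854, 0.3954]
tool_rot: [3.141, -0.0, 0.525]
contact_force: [0.8, 0.2, 0.1]
opening: 0.0501
grip_force: 0.0
```

Run:
```python
from cell import *
from h import *
scene=read_camera("scene");top=read_camera("top")
a=cv2.resize(top["img"][150:250,240:320],None,fx=5,fy=5,interpolation=cv2.INTER_CUBIC)
b=cv2.resize(scene["img"][135:235,325:405],None,fx=5,fy=5,interpolation=cv2.INTER_CUBIC)
cv2.imwrite("pics/c2.png",np.hstack([a,b])[:,:,::-1]); o=observe();print(o["tool_pos"],o["contact_force"])
```

```text
[0.62119838 0.18537023 0.39549455] [0.41535352 0.61810586 0.08233843]
```

View pics/c2.png

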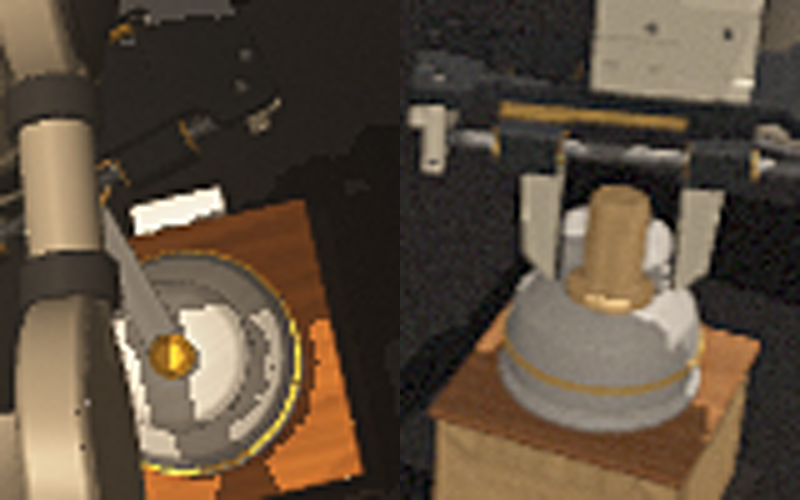

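The fingers straddle the knob, at 560 and 685 in the right crop with the knob at 620, and their tips sit just above the collar. Closing now.

Call:
arm_command --pt "0 0 0" --pt "0 0 0" --pt "0 0 0" --pt "0 0 0" --spin '[0, 0, 0, 0]' --jaw -1

```text
time: 8.4
tool_pos: [0.6212, 0.1854, 0.3953]
tool_rot: [3.141, -0.0, 0.525]
contact_force: [-0.0, 0.7, -0.7]
opening: 0.0288
grip_force: 30.0
```

Call:
arm_command --pt "0 0 -0.7" --pt "0 0 -0.7" --pt "0 0 -0.6" --pt "0 0 0" --pt "0 0 0" --spin '[0, 0, 0, 0, 0]'

```text
time: 8.9
tool_pos: [0.6213, 0.1855, 0.3942]
tool_rot: [3.141, -0.002, 0.525]
contact_force: [0.6, 1.0, 4.4]
opening: 0.0287
grip_force: 30.0
```

Call:
arm_command --pt "0 0 -0.7" --pt "0 0 -0.7" --pt "0 0 -0.6" --pt "0 0 0" --pt "0 0 0" --spin '[0, 0, 0, 0, 0]'

```text
time: 9.4
tool_pos: [0.6214, 0.1855, 0.3931]
tool_rot: [3.14, -0.004, 0.525]
contact_force: [2.0, 1.2, 8.5]
opening: 0.0285
grip_force: 30.0
```

Call:
arm_command --pt "0 0 -1" --pt "0 0 -1" --pt "0 0 -1" --pt "0 0 -1" --pt "0 0 0" --pt "0 0 0" --spin '[0, 0, 0, 0, 0, 0]'

```text
time: 10.0
tool_pos: [0.6219, 0.1857, 0.3909]
tool_rot: [3.139, -0.008, 0.525]
contact_force: [3.6, 1.9, 14.8]
opening: 0.0282
grip_force: 30.0
```

```bash
cat > rows.py <<'E'
import sys,json
from model import *
# rows.py th0 n dth [dx dy dz]: rows along the circle, with an extra shift spread over them (mm)
th0,n,d=float(sys.argv[1]),int(sys.argv[2]),float(sys.argv[3]); e=np.array([float(x) for x in sys.argv[4:7]] or [0,0,0])
q=np.array([np.round((tcp(th0+d*i)-tcp(th0))*1e3+e*min(1,i/n),1) for i in range(n+1)])
print(json.dumps(np.diff(q,axis=0).round(1).tolist()).replace("-0.0","0.0"),"end",round(th0+d*n,3),(tcp(th0+d*n)*1e3).round(1), "radial az",round(float(np.degrees(YAW-th0-d*n))))
E
python3 rows.py -.325 12 .035
```

```text
[[1.7, -2.7, 0.0], [1.5, -2.7, 0.0], [1.5, -2.8, 0.0], [1.4, -2.8, 0.0], [1.2, -2.9, -0.1], [1.2, -2.9, 0.0], [1.1, -3.0, 0.0], [0.9, -3.0, -0.1], [0.9, -3.0, -0.1], [0.7, -3.1, -0.1], [0.7, -3.1, -0.1], [0.5, -3.1, -0.1]] end 0.095 [634.6 150.3 392.6] radial az 9
```

Call:
arm_command --pt "0 0 -1" --pt "0 0 -1" --pt "0 0 -1" --pt "0 0 0" --pt "0 0 0" --spin '[0, 0, 0, 0, 0]'

```text
time: 10.5
tool_pos: [0.6222, 0.1859, 0.3892]
tool_rot: [3.138, -0.012, 0.525]
contact_force: [4.6, 2.7, 18.3]
opening: 0.0285
grip_force: 30.0
```

Call:
arm_command --pt "1.7 -2.7 -0.2" --pt "1.5 -2.7 -0.2" --pt "1.5 -2.8 -0.2" --pt "1.4 -2.8 -0.2" --pt "1.2 -2.9 -0.2" --pt "1.2 -2.9 0.0" --pt "1.1 -3.0 0.0" --pt "0.9 -3.0 -0.1" --pt "0.9 -3.0 -0.1" --pt "0.7 -3.1 -0.1" --pt "0.7 -3.1 -0.1" --pt "0.5 -3.1 -0.1" --spin '[0, 0, 0, 0, 0, 0, 0, 0, 0, 0, 0, 0]'

```text
time: 11.7
tool_pos: [0.6356, 0.1509, 0.3882]
tool_rot: [3.138, -0.013, 0.525]
contact_force: [4.8, 3.7, 20.0]
opening: 0.0286
grip_force: 30.0
```

```bash
python3 rows.py .095 16 .035
```

```text
[[0.4, -3.1, -0.1], [0.3, -3.2, -0.1], [0.3, -3.1, -0.2], [0.1, -3.1, -0.1], [-0.1, -3.2, -0.1], [-0.1, -3.1, -0.2], [-0.2, -3.2, -0.2], [-0.4, -3.1, -0.1], [-0.4, -3.1, -0.2], [-0.6, -3.1, -0.2], [-0.6, -3.1, -0.2], [-0.8, -3.0, -0.2], [-0.9, -3.0, -0.2], [-1.0, -3.0, -0.3], [-1.0, -3.0, -0.2], [-1.2, -2.9, -0.2]] end 0.655 [628.4 101.  389.8] radial az -23
```

Call:
arm_command --pt "0.4 -3.1 -0.1" --pt "0.3 -3.2 -0.1" --pt "0.3 -3.1 -0.2" --pt "0.1 -3.1 -0.1" --pt "-0.1 -3.2 -0.1" --pt "-0.1 -3.1 -0.2" --pt "-0.2 -3.2 -0.2" --pt "-0.4 -3.1 -0.1" --pt "-0.4 -3.1 -0.2" --pt "-0.6 -3.1 -0.2" --pt "-0.6 -3.1 -0.2" --pt "-0.8 -3.0 -0.2" --pt "-0.9 -3.0 -0.2" --pt "-1.0 -3.0 -0.3" --pt "-1.0 -3.0 -0.2" --pt "-1.2 -2.9 -0.2" --spin '[0, 0, 0, 0, 0, 0, 0, 0, 0, 0, 0, 0, 0, 0, 0, 0]'

```text
time: 13.3
tool_pos: [0.6296, 0.1008, 0.3857]
tool_rot: [3.136, -0.013, 0.524]
contact_force: [4.9, -0.9, 22.3]
opening: 0.0289
grip_force: 30.1
```

```bash
python3 rows.py .655 18 .035
```

```text
[[-1.3, -2.9, -0.2], [-1.4, -2.8, -0.3], [-1.5, -2.7, -0.2], [-1.6, -2.8, -0.3], [-1.6, -2.6, -0.3], [-1.8, -2.6, -0.2], [-1.9, -2.5, -0.3], [-1.9, -2.5, -0.3], [-2.0, -2.4, -0.2], [-2.1, -2.3, -0.3], [-2.2, -2.2, -0.3], [-2.3, -2.2, -0.3], [-2.4, -2.1, -0.3], [-2.4, -2.0, -0.3], [-2.5, -1.9, -0.3], [-2.5, -1.8, -0.2], [-2.6, -1.8, -0.3], [-2.7, -1.6, -0.3]] end 1.285 [591.7  59.3 384.8] radial az -59
```

Call:
arm_command --pt "-1.3 -2.9 -0.1" --pt "-1.4 -2.8 -0.2" --pt "-1.5 -2.7 -0.1" --pt "-1.6 -2.8 -0.2" --pt "-1.6 -2.6 -0.2" --pt "-1.8 -2.6 -0.1" --pt "-1.9 -2.5 -0.2" --pt "-1.9 -2.5 -0.2" --pt "-2.0 -2.4 -0.1" --pt "-2.1 -2.3 -0.2" --pt "-2.2 -2.2 -0.3" --pt "-2.3 -2.2 -0.3" --pt "-2.4 -2.1 -0.3" --pt "-2.4 -2.0 -0.3" --pt "-2.5 -1.9 -0.3" --pt "-2.5 -1.8 -0.2" --pt "-2.6 -1.8 -0.3" --pt "-2.7 -1.6 -0.3" --spin '[0, 0, 0, 0, 0, 0, 0, 0, 0, 0, 0, 0, 0, 0, 0, 0, 0, 0]'

```text
time: 15.1
tool_pos: [0.5929, 0.0585, 0.3813]
tool_rot: [3.134, -0.011, 0.524]
contact_force: [3.0, -4.2, 21.4]
opening: 0.0284
grip_force: 30.1
```

```bash
python3 rows.py 1.285 18 .035
```

```text
[[-2.7, -1.5, -0.3], [-2.8, -1.5, -0.3], [-2.8, -1.3, -0.3], [-2.9, -1.3, -0.3], [-2.9, -1.1, -0.3], [-3.0, -1.1, -0.3], [-3.0, -0.9, -0.2], [-3.0, -0.9, -0.3], [-3.1, -0.7, -0.3], [-3.0, -0.6, -0.3], [-3.1, -0.5, -0.3], [-3.1, -0.4, -0.2], [-3.2, -0.3, -0.3], [-3.1, -0.2, -0.3], [-3.1, -0.1, -0.2], [-3.2, 0.1, -0.3], [-3.1, 0.1, -0.2], [-3.1, 0.3, -0.3]] end 1.915 [537.5  47.4 379.9] radial az -96
```

Call:
arm_command --pt "-2.7 -1.5 -0.3" --pt "-2.8 -1.5 -0.3" --pt "-2.8 -1.3 -0.3" --pt "-2.9 -1.3 -0.3" --pt "-2.9 -1.1 -0.3" --pt "-3.0 -1.1 -0.3" --pt "-3.0 -0.9 -0.2" --pt "-3.0 -0.9 -0.3" --pt "-3.1 -0.7 -0.3" --pt "-3.0 -0.6 -0.3" --pt "-3.1 -0.5 -0.3" --pt "-3.1 -0.4 -0.2" --pt "-3.2 -0.3 -0.3" --pt "-3.1 -0.2 -0.3" --pt "-3.1 -0.1 -0.2" --pt "-3.2 0.1 -0.3" --pt "-3.1 0.1 -0.2" --pt "-3.1 0.3 -0.3" --spin '[0, 0, 0, 0, 0, 0, 0, 0, 0, 0, 0, 0, 0, 0, 0, 0, 0, 0]'

```text
time: 16.9
tool_pos: [0.5385, 0.0459, 0.3754]
tool_rot: [3.133, -0.007, 0.524]
contact_force: [1.3, -9.2, 22.2]
opening: 0.0283
grip_force: 30.0
```

```bash
python3 rows.py 1.915 16 .035
```

```text
[[-3.1, 0.4, -0.2], [-3.1, 0.4, -0.3], [-3.1, 0.6, -0.2], [-3.1, 0.7, -0.2], [-3.0, 0.8, -0.2], [-3.0, 0.9, -0.2], [-3.0, 1.0, -0.2], [-2.9, 1.1, -0.2], [-2.9, 1.3, -0.2], [-2.9, 1.3, -0.2], [-2.8, 1.4, -0.1], [-2.8, 1.5, -0.2], [-2.7, 1.6, -0.1], [-2.6, 1.7, -0.2], [-2.6, 1.8, -0.1], [-2.5, 1.9, -0.1]] end 2.475 [491.3  65.8 377. ] radial az -128
```

Call:
arm_command --pt "-3.1 0.2 -0.2" --pt "-3.1 0.2 -0.3" --pt "-3.1 0.4 -0.2" --pt "-3.1 0.5 -0.2" --pt "-3.0 0.6 -0.2" --pt "-3.0 0.7 -0.2" --pt "-3.0 0.8 -0.2" --pt "-2.9 0.9 -0.2" --pt "-3.0 1.1 -0.2" --pt "-3.0 1.2 -0.2" --pt "-2.9 1.3 -0.1" --pt "-2.9 1.4 -0.2" --pt "-2.8 1.6 -0.1" --pt "-2.7 1.7 -0.2" --pt "-2.6 1.8 -0.1" --pt "-2.5 1.9 -0.1" --spin '[0, 0, 0, 0, 0, 0, 0, 0, 0, 0, 0, 0, 0, 0, 0, 0]'

```text
time: 18.5
tool_pos: [0.4911, 0.0625, 0.3713]
tool_rot: [3.136, -0.004, 0.524]
contact_force: [-4.7, -7.6, 19.9]
opening: 0.0285
grip_force: 30.0
```

```bash
python3 rows.py 2.475 10 .035;python3 rows.py 2.825 10 .035
```

```text
[[-2.5, 2.0, -0.1], [-2.3, 2.0, -0.1], [-2.4, 2.2, -0.1], [-2.2, 2.2, -0.1], [-2.1, 2.3, 0.0], [-2.1, 2.3, -0.1], [-2.0, 2.5, 0.0], [-1.9, 2.5, -0.1], [-1.8, 2.6, 0.0], [-1.8, 2.6, 0.0]] end 2.825 [470.3  89.  376.3] radial az -148
[[-1.6, 2.7, 0.0], [-1.6, 2.7, 0.0], [-1.4, 2.8, 0.0], [-1.4, 2.9, 0.0], [-1.2, 2.9, 0.1], [-1.2, 2.9, 0.0], [-1.0, 3.0, 0.1], [-0.9, 3.0, 0.0], [-0.9, 3.0, 0.1], [-0.7, 3.1, 0.1]] end 3.175 [458.4 118.  376.7] radial az -168
```

Call:
arm_command --pt "-2.7 1.8 -0.3" --pt "-2.5 1.8 -0.3" --pt "-2.6 2.0 -0.3" --pt "-2.4 2.0 -0.3" --pt "-2.3 2.1 -0.2" --pt "-2.3 2.1 -0.3" --pt "-2.2 2.4 -0.1" --pt "-2.1 2.4 -0.2" --pt "-1.9 2.5 -0.1" --pt "-1.9 2.5 0.0" --spin '[0, 0, 0, 0, 0, 0, 0, 0, 0, 0]'

```text
time: 19.5
tool_pos: [0.4681, 0.0843, 0.369]
tool_rot: [3.136, -0.003, 0.525]
contact_force: [-4.7, -8.9, 21.0]
opening: 0.0286
grip_force: 30.1
```

Call:
arm_command --pt "-1.9 2.6 -0.2" --pt "-1.9 2.5 -0.2" --pt "-1.7 2.7 -0.2" --pt "-1.7 2.8 -0.2" --pt "-1.5 2.8 -0.1" --pt "-1.5 2.8 -0.1" --pt "-1.3 2.9 0.0" --pt "-1.2 2.9 0.0" --pt "-1.0 3.0 0.0" --pt "-0.8 3.0 0.1" --spin '[0, 0, 0, 0, 0, 0, 0, 0, 0, 0]'

```text
time: 20.5
tool_pos: [0.4541, 0.1112, 0.3678]
tool_rot: [3.132, -0.002, 0.525]
contact_force: [-1.8, -15.4, 18.0]
opening: 0.0291
grip_force: 31.3
```

```bash
python3 rows.py 3.175 10 .035;python3 rows.py 3.525 18 .035
```

```text
[[-0.6, 3.1, 0.1], [-0.5, 3.1, 0.1], [-0.4, 3.1, 0.1], [-0.3, 3.2, 0.1], [-0.2, 3.1, 0.2], [-0.1, 3.1, 0.1], [0.1, 3.2, 0.2], [0.1, 3.1, 0.1], [0.3, 3.2, 0.2], [0.3, 3.1, 0.2]] end 3.525 [457.1 149.3 378.1] radial az -188
[[0.5, 3.1, 0.2], [0.6, 3.1, 0.2], [0.7, 3.1, 0.2], [0.7, 3.0, 0.2], [1.0, 3.0, 0.2], [1.0, 3.0, 0.2], [1.1, 2.9, 0.2], [1.2, 2.9, 0.3], [1.3, 2.9, 0.2], [1.4, 2.8, 0.3], [1.5, 2.7, 0.2], [1.6, 2.7, 0.3], [1.7, 2.7, 0.2], [1.8, 2.5, 0.3], [1.9, 2.6, 0.3], [2.0, 2.4, 0.2], [2.0, 2.4, 0.3], [2.2, 2.3, 0.3]] end 4.155 [481.3 199.3 382.4] radial az -224
```

Call:
arm_command --pt "0 0 -1.2" --pt "0 0 -1.2" --pt "0 0 -0.6" --pt "-0.4 1.5 0" --pt "-0.3 1.5 0" --spin '[0, 0, 0, 0, 0]'

```text
time: 21.0
tool_pos: [0.453, 0.1142, 0.3651]
tool_rot: [3.133, -0.001, 0.525]
contact_force: [-7.6, -14.3, 22.1]
opening: 0.0287
grip_force: 33.6
```

Call:
arm_command --pt "-0.7 2.5 -0.3" --pt "-0.6 2.5 -0.3" --pt "-0.5 2.5 -0.2" --pt "-0.4 2.5 0" --pt "-0.3 2.5 0.1" --pt "-0.2 2.5 0.1" --spin '[0, 0, 0, 0, 0, 0]'

```text
time: 21.6
tool_pos: [0.4501, 0.1291, 0.3646]
tool_rot: [3.133, -0.001, 0.525]
contact_force: [-7.4, -14.8, 24.2]
opening: 0.0296
grip_force: 33.9
```

Call:
arm_command --pt "-0.5 2.5 0" --pt "-0.4 2.5 0" --pt "-0.3 2.5 0.1" --pt "-0.2 2.5 0.1" --pt "-0.1 2.5 0.1" --pt "0 2.5 0.1" --spin '[0, 0, 0, 0, 0, 0]'

```text
time: 22.2
tool_pos: [0.4485, 0.145, 0.3649]
tool_rot: [3.135, -0.002, 0.525]
contact_force: [-7.7, -8.9, 23.9]
opening: 0.0291
grip_force: 33.8
```

Call:
arm_command --pt "0.1 3.1 0.2" --pt "0.2 3.1 0.2" --pt "0.3 3.1 0.2" --pt "0.4 3.0 0.3" --pt "0.7 3.0 0.2" --pt "0.8 3.0 0.2" --pt "1.0 2.9 0.3" --pt "1.1 2.9 0.3" --pt "1.3 2.9 0.3" --pt "1.4 2.8 0.3" --spin '[0, 0, 0, 0, 0, 0, 0, 0, 0, 0]'

```text
time: 23.2
tool_pos: [0.4559, 0.1759, 0.3682]
tool_rot: [3.138, -0.005, 0.525]
contact_force: [-7.0, -2.2, 26.2]
opening: 0.0291
grip_force: 34.1
```

```bash
cat > fit.py <<'E'
from model import *
D=np.array([ # x y z roll pitch fz
[.6222,.1859,.3892,3.138,-.012,18.3],[.6356,.1509,.3882,3.138,-.013,20],[.6296,.1008,.3857,3.136,-.013,22.3],[.5929,.0585,.3813,3.134,-.011,21.4],
[.5385,.0459,.3754,3.133,-.007,22.2],[.4911,.0625,.3713,3.136,-.004,19.9],[.4681,.0843,.3690,3.136,-.003,21],[.4541,.1112,.3678,3.132,-.002,18],
[.4501,.1291,.3646,3.133,-.001,24.2],[.4485,.145,.3649,3.135,-.002,23.9],[.4559,.1759,.3682,3.138,-.005,26.2]])
R=Ro.from_euler("xyz",np.c_[D[:,3:5],np.full(len(D),.525)])
G=D[:,:3]+R.apply([0,0,.160]); Tz=D[:,2]+R.apply([0,0,.178])[:,2]+D[:,5]/12e3
def f(p,full=False):
    tilt,az,bx,by,dz=p; B=B0+[bx,by,0]; out=[];ths=[]
    for g,z in zip(G,Tz):
        c=pt(0,.074,tilt,az,B,0); th=YAW-np.arctan2(g[1]-c[1],g[0]-c[0]); th=YAW-np.arctan2(g[1]-c[1],g[0]-c[0])
        for _ in range(3):
            k=pt(th,.074,tilt,az,B); e=g[:2]-k[:2]; t=np.array([-np.sin(YAW-th),np.cos(YAW-th)]); th-=e@t/.09
        k=pt(th,.074,tilt,az,B); n=np.array([np.cos(YAW-th),np.sin(YAW-th)])
        out+=[(g[:2]-k[:2])@n,z-pt(th,.057,tilt,az,B)[2]-dz]; ths.append(th%(2*np.pi))
    return (np.array(out),np.array(ths)) if full else np.array(out)
if __name__=="__main__":
    r=least_squares(f,[.094,-2.6,0,0,0],x_scale=[.01,.1,.002,.002,.002]); e,t=f(r.x,True)
    print(r.x.round(4),np.degrees(r.x[1])); print((e*1e3).round(1).reshape(-1,2).tolist(),t.round(2))
E
python3 fit.py
```

```text
[ 1.157e-01 -2.992e+00  2.000e-04 -3.000e-03 -5.500e-03] -171.4314121782863
[[5.7, 2.1], [6.1, 0.4], [5.4, -0.5], [3.2, -0.4], [0.6, 0.1], [0.2, 1.0], [1.4, 1.0], [2.6, 0.5], [3.5, -2.1], [5.1, -2.1], [5.8, -0.0]] [5.97 0.08 0.62 1.23 1.86 2.43 2.78 3.11 3.3  3.48 3.82]
```

```bash
python3 - <<'E'
from cell import *
from h import *
from model import *
scene=read_camera("scene");top=read_camera("top")
a=cv2.resize(top["img"][170:270,240:320],None,fx=5,fy=5,interpolation=cv2.INTER_CUBIC)
b=cv2.resize(scene["img"][135:235,325:405],None,fx=5,fy=5,interpolation=cv2.INTER_CUBIC)
cv2.imwrite("pics/c3.png",np.hstack([a,b])[:,:,::-1]); o=observe();print(o["tool_pos"],o["contact_force"],o["time"])
E
python3 - <<'E'
import sys; sys.path.insert(0,".")
from fit import *
x,y=D[:,0],D[:,1]
s=np.linalg.lstsq(np.c_[2*x,2*y,np.ones(len(x))],x*x+y*y,rcond=None)[0];r=np.sqrt(s[2]+s[0]**2+s[1]**2)
print("circle",s[:2],r,(np.hypot(x-s[0],y-s[1])-r)*1e3)
th=YAW-np.arctan2(y-s[1],x-s[0]);A=np.c_[np.ones(len(x)),np.cos(th),np.sin(th)];zc=D[:,2]+D[:,5]/12e3
q=np.linalg.lstsq(A,zc,rcond=None)[0];print(q,(zc-A@q)*1e3,th%(6.283))
E
```

```text
[0.45602429 0.17608428 0.36824985] [-6.91516847 -1.61277203 26.10428443] 23.3
circle [0.54297714 0.13903993] 0.09355893756445084 [-1.51477668 -0.1798426   1.12903509  1.19850245 -0.31146272 -1.09489727
 -0.80633005 -0.4235102  -0.15141422  1.10601083  0.99841556]
[0.37922139 0.01088946 0.00120649] [ 1.40184559 -0.31034619 -0.98994902 -0.5881982   0.04019153  1.06178552
  1.17143575  0.8823818  -1.6535702  -1.59120787  0.57563129] [5.9958204  0.11961022 0.66268773 1.2628714  1.86579241 2.41341661
 2.75728567 3.08499728 3.2819402  3.45137272 3.78880436]
```

View pics/c3.png

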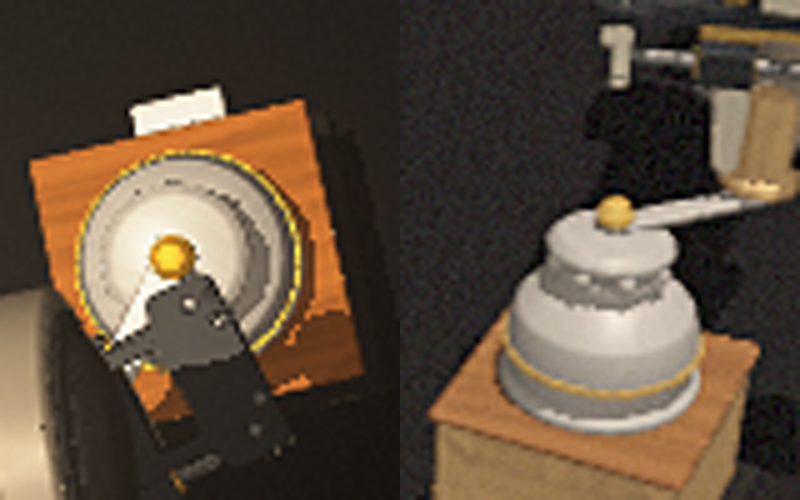

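The crank is at about 220° and looks seated, with the fingers on the collar at (750,185) in the right crop. The mill looks upright. From here I follow the measured circle.

```bash
cat >> model.py <<'E'
def tcp(th,*a):
    return np.array([.5430+.0936*np.cos(YAW-th),.1390+.0936*np.sin(YAW-th),.3792+.0109*np.cos(th)+.0012*np.sin(th)])
E
python3 rows.py 3.80 18 .036 -.5 .5 1; python3 rows.py 4.448 18 .036
```

```text
[[1.4, 3.1, 0.3], [1.5, 3.0, 0.2], [1.6, 3.0, 0.3], [1.6, 2.9, 0.3], [1.8, 2.9, 0.4], [1.9, 2.8, 0.3], [2.0, 2.7, 0.3], [2.1, 2.6, 0.4], [2.2, 2.6, 0.3], [2.3, 2.5, 0.4], [2.4, 2.4, 0.3], [2.4, 2.3, 0.4], [2.5, 2.2, 0.4], [2.7, 2.2, 0.4], [2.6, 2.0, 0.4], [2.8, 1.9, 0.4], [2.8, 1.9, 0.4], [2.9, 1.7, 0.4]] end 4.448 [497.2 220.6 375.2] radial az -241
[[3.0, 1.6, 0.4], [3.0, 1.5, 0.3], [3.1, 1.4, 0.4], [3.1, 1.2, 0.4], [3.2, 1.2, 0.4], [3.2, 1.0, 0.4], [3.2, 0.9, 0.4], [3.3, 0.8, 0.4], [3.3, 0.7, 0.4], [3.3, 0.6, 0.4], [3.3, 0.5, 0.3], [3.4, 0.3, 0.4], [3.3, 0.2, 0.4], [3.4, 0.1, 0.4], [3.4, -0.1, 0.4], [3.4, -0.1, 0.4], [3.3, -0.3, 0.4], [3.4, -0.4, 0.4]] end 5.096 [555.8 231.7 382.2] radial az -278
```

Call:
arm_command --pt "1.4 3.1 0.3" --pt "1.5 3.0 0.2" --pt "1.6 3.0 0.3" --pt "1.6 2.9 0.3" --pt "1.8 2.9 0.4" --pt "1.9 2.8 0.3" --pt "2.0 2.7 0.3" --pt "2.1 2.6 0.4" --pt "2.2 2.6 0.3" --pt "2.3 2.5 0.4" --spin '[0, 0, 0, 0, 0, 0, 0, 0, 0, 0]'

```text
time: 24.3
tool_pos: [0.4745, 0.2041, 0.3718]
tool_rot: [3.137, -0.006, 0.525]
contact_force: [-4.4, -0.3, 24.4]
opening: 0.0292
grip_force: 37.1
```

Call:
arm_command --pt "2.4 2.4 0.3" --pt "2.4 2.3 0.4" --pt "2.5 2.2 0.4" --pt "2.7 2.2 0.4" --pt "2.6 2.0 0.4" --pt "2.8 1.9 0.4" --pt "2.8 1.9 0.4" --pt "2.9 1.7 0.4" --pt "3.0 1.6 0.4" --pt "3.0 1.5 0.3" --pt "3.1 1.4 0.4" --pt "3.1 1.2 0.4" --pt "3.2 1.2 0.4" --pt "3.2 1.0 0.4" --spin '[0, 0, 0, 0, 0, 0, 0, 0, 0, 0, 0, 0, 0, 0]'

```text
time: 25.7
tool_pos: [0.5141, 0.2287, 0.3769]
tool_rot: [3.138, -0.006, 0.525]
contact_force: [-3.6, -0.3, 21.0]
opening: 0.0291
grip_force: 38.8
```

```bash
python3 rows.py 4.664 18 .036; python3 rows.py 5.312 20 .036
```

```text
[[3.2, 0.9, 0.4], [3.3, 0.8, 0.4], [3.3, 0.7, 0.4], [3.3, 0.6, 0.4], [3.4, 0.4, 0.4], [3.3, 0.4, 0.4], [3.4, 0.2, 0.4], [3.4, 0.1, 0.3], [3.3, -0.1, 0.4], [3.4, -0.1, 0.4], [3.3, -0.3, 0.4], [3.4, -0.4, 0.4], [3.3, -0.5, 0.4], [3.3, -0.7, 0.3], [3.3, -0.7, 0.4], [3.3, -0.9, 0.4], [3.2, -1.0, 0.3], [3.2, -1.1, 0.4]] end 5.312 [575.3 226.8 384.4] radial az -290
[[3.1, -1.2, 0.3], [3.1, -1.4, 0.4], [3.1, -1.4, 0.3], [3.0, -1.5, 0.3], [2.9, -1.7, 0.3], [2.9, -1.8, 0.4], [2.8, -1.8, 0.2], [2.7, -2.0, 0.3], [2.7, -2.1, 0.3], [2.6, -2.1, 0.3], [2.5, -2.3, 0.2], [2.4, -2.3, 0.3], [2.3, -2.4, 0.2], [2.3, -2.5, 0.2], [2.2, -2.6, 0.2], [2.0, -2.7, 0.2], [2.0, -2.7, 0.2], [1.9, -2.8, 0.2], [1.7, -2.9, 0.2], [1.7, -2.9, 0.1]] end 6.032 [625.2 183.7 389.5] radial az -331
```

Call:
arm_command --pt "3.2 0.9 0.3" --pt "3.3 0.8 0.3" --pt "3.3 0.7 0.3" --pt "3.3 0.6 0.3" --pt "3.4 0.4 0.3" --pt "3.3 0.4 0.3" --pt "3.4 0.2 0.3" --pt "3.4 0.1 0.2" --pt "3.3 -0.1 0.3" --pt "3.4 -0.1 0.3" --pt "3.3 -0.3 0.3" --pt "3.4 -0.4 0.3" --pt "3.3 -0.5 0.3" --pt "3.3 -0.7 0.2" --pt "3.3 -0.7 0.3" --pt "3.3 -0.9 0.3" --spin '[0, 0, 0, 0, 0, 0, 0, 0, 0, 0, 0, 0, 0, 0, 0, 0]'

```text
time: 27.3
tool_pos: [0.5671, 0.2297, 0.3815]
tool_rot: [3.14, -0.007, 0.525]
contact_force: [-3.1, 3.1, 18.3]
opening: 0.0287
grip_force: 37.0
```

Call:
arm_command --pt "3.2 -1.0 -0.1" --pt "3.2 -1.1 -0.1" --pt "3.1 -1.2 -0.1" --pt "3.1 -1.4 0" --pt "3.1 -1.4 0" --pt "3.0 -1.5 0.1" --pt "2.9 -1.7 0.1" --pt "2.9 -1.8 0.2" --pt "2.8 -1.8 0.1" --pt "2.7 -2.0 0.2" --pt "2.7 -2.1 0.2" --pt "2.6 -2.1 0.2" --spin '[0, 0, 0, 0, 0, 0, 0, 0, 0, 0, 0, 0]'

```text
time: 28.5
tool_pos: [0.6028, 0.2112, 0.3834]
tool_rot: [3.14, -0.011, 0.526]
contact_force: [0.7, 5.7, 19.5]
opening: 0.0285
grip_force: 36.8
```

```bash
python3 rows.py 5.672 20 .036; python3 rows.py 6.392 20 .036
```

```text
[[2.5, -2.2, 0.3], [2.4, -2.4, 0.2], [2.4, -2.4, 0.2], [2.2, -2.5, 0.3], [2.2, -2.6, 0.2], [2.1, -2.7, 0.2], [1.9, -2.7, 0.1], [1.9, -2.8, 0.2], [1.8, -2.9, 0.2], [1.6, -2.9, 0.1], [1.6, -3.0, 0.2], [1.4, -3.0, 0.1], [1.4, -3.1, 0.1], [1.2, -3.2, 0.1], [1.1, -3.1, 0.0], [1.0, -3.3, 0.1], [0.9, -3.2, 0.1], [0.7, -3.3, 0.0], [0.7, -3.3, 0.0], [0.5, -3.3, 0.0]] end 6.392 [635.7 151.9 390.2] radial az -352
[[0.4, -3.3, 0.0], [0.3, -3.4, 0.0], [0.1, -3.4, -0.1], [0.1, -3.3, 0.0], [-0.1, -3.4, -0.1], [-0.2, -3.4, -0.1], [-0.3, -3.3, 0.0], [-0.5, -3.4, -0.1], [-0.5, -3.3, -0.2], [-0.7, -3.3, -0.1], [-0.8, -3.3, -0.1], [-0.9, -3.2, -0.2], [-1.1, -3.2, -0.2], [-1.1, -3.2, -0.2], [-1.3, -3.1, -0.2], [-1.3, -3.1, -0.2], [-1.5, -3.0, -0.2], [-1.6, -3.0, -0.2], [-1.7, -2.9, -0.3], [-1.8, -2.8, -0.2]] end 7.112 [621.2  87.6 387.5] radial az -393
```

Call:
arm_command --pt "2.5 -2.2 0.1" --pt "2.4 -2.4 0.1" --pt "2.4 -2.4 0.1" --pt "2.2 -2.5 0.1" --pt "2.2 -2.6 0.1" --pt "2.1 -2.7 0.1" --pt "1.9 -2.7 0" --pt "1.9 -2.8 0.1" --pt "1.8 -2.9 0.1" --pt "1.6 -2.9 0.1" --pt "1.6 -3.0 0.1" --pt "1.4 -3.0 0.1" --pt "1.4 -3.1 0.1" --pt "1.2 -3.2 0.1" --spin '[0, 0, 0, 0, 0, 0, 0, 0, 0, 0, 0, 0, 0, 0]'

```text
time: 29.9
tool_pos: [0.63, 0.1726, 0.3851]
tool_rot: [3.139, -0.013, 0.525]
contact_force: [5.2, 5.5, 19.6]
opening: 0.029
grip_force: 36.2
```

Call:
arm_command --pt "1.1 -3.1 -0.1" --pt "1.0 -3.3 0" --pt "0.9 -3.2 0" --pt "0.8 -3.3 -0.1" --pt "0.8 -3.3 -0.1" --pt "0.6 -3.3 0" --pt "0.4 -3.3 0.0" --pt "0.3 -3.4 0.0" --pt "0.1 -3.4 -0.1" --pt "0.1 -3.3 0.0" --pt "-0.1 -3.4 -0.1" --pt "-0.2 -3.4 -0.1" --pt "-0.3 -3.3 0.0" --pt "-0.5 -3.4 -0.1" --pt "-0.5 -3.3 -0.2" --pt "-0.7 -3.3 -0.1" --pt "-0.8 -3.3 -0.1" --pt "-0.9 -3.2 -0.2" --spin '[0, 0, 0, 0, 0, 0, 0, 0, 0, 0, 0, 0, 0, 0, 0, 0, 0, 0]'

```text
time: 31.7
tool_pos: [0.6326, 0.112, 0.384]
tool_rot: [3.136, -0.014, 0.524]
contact_force: [7.0, 0.4, 20.4]
opening: 0.0286
grip_force: 36.5
```

```bash
python3 rows.py 6.824 20 .036; python3 rows.py 7.544 20 .036
```

```text
[[-1.0, -3.2, -0.2], [-1.2, -3.2, -0.2], [-1.2, -3.1, -0.2], [-1.4, -3.1, -0.2], [-1.5, -3.0, -0.2], [-1.6, -3.0, -0.2], [-1.7, -2.9, -0.3], [-1.8, -2.8, -0.2], [-1.9, -2.8, -0.3], [-2.0, -2.7, -0.3], [-2.1, -2.7, -0.2], [-2.2, -2.5, -0.3], [-2.3, -2.5, -0.3], [-2.3, -2.4, -0.4], [-2.5, -2.3, -0.3], [-2.5, -2.2, -0.3], [-2.6, -2.1, -0.3], [-2.7, -2.1, -0.4], [-2.8, -1.9, -0.3], [-2.8, -1.8, -0.4]] end 7.544 [592.5  59.5 383.7] radial az -418
[[-2.9, -1.7, -0.4], [-2.9, -1.7, -0.3], [-3.1, -1.5, -0.4], [-3.0, -1.4, -0.4], [-3.1, -1.3, -0.4], [-3.2, -1.2, -0.4], [-3.2, -1.0, -0.3], [-3.2, -1.0, -0.4], [-3.3, -0.8, -0.4], [-3.3, -0.7, -0.4], [-3.3, -0.6, -0.4], [-3.3, -0.5, -0.4], [-3.4, -0.4, -0.4], [-3.3, -0.2, -0.4], [-3.4, -0.1, -0.4], [-3.4, 0.0, -0.4], [-3.3, 0.1, -0.4], [-3.4, 0.2, -0.4], [-3.3, 0.4, -0.3], [-3.4, 0.5, -0.4]] end 8.264 [527.8  46.6 376. ] radial az -459
```

Call:
arm_command --pt "-0.8 -3.2 -0.2" --pt "-1.0 -3.2 -0.2" --pt "-1.0 -3.1 -0.2" --pt "-1.2 -3.1 -0.2" --pt "-1.4 -3.0 -0.2" --pt "-1.5 -3.0 -0.2" --pt "-1.7 -3.0 -0.3" --pt "-1.8 -2.9 -0.2" --pt "-1.9 -2.9 -0.3" --pt "-2.0 -2.8 -0.3" --pt "-2.1 -2.7 -0.2" --pt "-2.2 -2.5 -0.3" --pt "-2.3 -2.5 -0.3" --pt "-2.3 -2.4 -0.4" --pt "-2.5 -2.3 -0.3" --pt "-2.5 -2.2 -0.3" --pt "-2.6 -2.1 -0.3" --pt "-2.7 -2.1 -0.4" --spin '[0, 0, 0, 0, 0, 0, 0, 0, 0, 0, 0, 0, 0, 0, 0, 0, 0, 0]'

```text
time: 33.5
tool_pos: [0.5989, 0.0626, 0.3794]
tool_rot: [3.135, -0.013, 0.524]
contact_force: [3.7, -2.4, 23.8]
opening: 0.0282
grip_force: 40.9
```

Call:
arm_command --pt "-2.8 -1.9 -0.2" --pt "-2.8 -1.8 -0.3" --pt "-2.9 -1.7 -0.3" --pt "-2.9 -1.7 -0.2" --pt "-3.1 -1.5 -0.3" --pt "-3.0 -1.4 -0.3" --pt "-3.1 -1.3 -0.3" --pt "-3.2 -1.2 -0.3" --pt "-3.2 -1.1 -0.2" --pt "-3.2 -1.1 -0.3" --pt "-3.3 -0.9 -0.3" --pt "-3.3 -0.8 -0.3" --pt "-3.3 -0.7 -0.3" --pt "-3.3 -0.6 -0.3" --pt "-3.4 -0.5 -0.4" --pt "-3.3 -0.3 -0.4" --pt "-3.4 -0.2 -0.4" --pt "-3.4 -0.1 -0.4" --spin '[0, 0, 0, 0, 0, 0, 0, 0, 0, 0, 0, 0, 0, 0, 0, 0, 0, 0]'

```text
time: 35.3
tool_pos: [0.5418, 0.0436, 0.373]
tool_rot: [3.135, -0.01, 0.524]
contact_force: [0.1, -4.7, 26.0]
opening: 0.0283
grip_force: 44.6
```

```bash
python3 rows.py 8.12 18 .036; python3 rows.py 8.768 20 .032
```

```text
[[-3.4, 0.1, -0.4], [-3.3, 0.3, -0.4], [-3.4, 0.3, -0.4], [-3.3, 0.5, -0.3], [-3.3, 0.6, -0.4], [-3.3, 0.8, -0.4], [-3.3, 0.8, -0.3], [-3.2, 1.0, -0.4], [-3.2, 1.0, -0.4], [-3.2, 1.2, -0.3], [-3.1, 1.3, -0.3], [-3.0, 1.4, -0.4], [-3.0, 1.6, -0.3], [-3.0, 1.6, -0.3], [-2.9, 1.7, -0.3], [-2.8, 1.9, -0.3], [-2.7, 1.9, -0.3], [-2.7, 2.0, -0.3]] end 8.768 [485.1  65.5 371.3] radial az -488
[[-2.3, 1.9, -0.2], [-2.3, 2.0, -0.3], [-2.2, 2.0, -0.2], [-2.1, 2.1, -0.2], [-2.1, 2.2, -0.2], [-2.0, 2.2, -0.2], [-1.9, 2.3, -0.2], [-1.8, 2.4, -0.2], [-1.8, 2.4, -0.1], [-1.7, 2.4, -0.2], [-1.6, 2.6, -0.1], [-1.5, 2.5, -0.2], [-1.5, 2.7, -0.1], [-1.3, 2.6, -0.1], [-1.3, 2.8, -0.1], [-1.2, 2.7, -0.1], [-1.1, 2.8, -0.1], [-1.0, 2.8, -0.1], [-0.9, 2.9, 0.0], [-0.9, 2.8, -0.1]] end 9.408 [452.6 114.6 368.3] radial az -525
```

Call:
arm_command --pt "-3.4 0.1 -0.2" --pt "-3.3 0.3 -0.2" --pt "-3.4 0.3 -0.2" --pt "-3.3 0.5 -0.2" --pt "-3.3 0.6 -0.2" --pt "-3.3 0.7 -0.3" --pt "-3.3 0.7 -0.2" --pt "-3.2 0.9 -0.3" --pt "-3.2 0.9 -0.3" --pt "-3.2 1.1 -0.2" --pt "-3.1 1.2 -0.2" --pt "-3.0 1.3 -0.3" --pt "-3.0 1.5 -0.2" --pt "-3.0 1.5 -0.3" --spin '[0, 0, 0, 0, 0, 0, 0, 0, 0, 0, 0, 0, 0, 0]'

```text
time: 36.7
tool_pos: [0.4967, 0.0554, 0.3688]
tool_rot: [3.136, -0.008, 0.524]
contact_force: [-1.5, -4.0, 21.3]
opening: 0.0284
grip_force: 42.1
```

Call:
arm_command --pt "-2.9 1.6 -0.5" --pt "-2.8 1.8 -0.5" --pt "-2.7 1.8 -0.5" --pt "-2.7 1.9 -0.5" --pt "-2.4 1.8 -0.4" --pt "-2.4 1.9 -0.4" --pt "-2.3 1.9 -0.3" --pt "-2.2 2.0 -0.3" --pt "-2.1 2.2 -0.3" --pt "-2.0 2.2 -0.2" --spin '[0, 0, 0, 0, 0, 0, 0, 0, 0, 0]'

```text
time: 37.7
tool_pos: [0.4721, 0.0744, 0.365]
tool_rot: [3.135, -0.008, 0.524]
contact_force: [-4.1, -5.0, 25.8]
opening: 0.0289
grip_force: 43.1
```

Call:
arm_command --pt "-2.0 2.2 -0.2" --pt "-1.9 2.3 -0.2" --pt "-1.9 2.3 -0.1" --pt "-1.8 2.4 -0.2" --pt "-1.7 2.5 -0.1" --pt "-1.6 2.5 -0.2" --pt "-1.6 2.6 -0.1" --pt "-1.4 2.6 -0.1" --spin '[0, 0, 0, 0, 0, 0, 0, 0]'

```text
time: 38.5
tool_pos: [0.4589, 0.0932, 0.3641]
tool_rot: [3.132, -0.009, 0.525]
contact_force: [-0.7, -10.9, 25.4]
opening: 0.0287
grip_force: 43.1
```

Call:
arm_command --pt "-1.4 2.8 -0.3" --pt "-1.3 2.7 -0.2" --pt "-1.2 2.8 -0.1" --pt "-1.1 2.8 -0.1" --pt "-1.0 2.9 0" --pt "-0.9 2.8 0" --pt "-0.8 2.8 0" --pt "-0.7 2.8 0" --spin '[0, 0, 0, 0, 0, 0, 0, 0]'

```text
time: 39.3
tool_pos: [0.4505, 0.1148, 0.3631]
tool_rot: [3.13, -0.007, 0.525]
contact_force: [-1.3, -15.3, 24.5]
opening: 0.0287
grip_force: 41.8
```

Call:
arm_command --pt "-0.7 2.7 -0.1" --pt "-0.6 2.7 -0.1" --pt "-0.5 2.7 0" --pt "-0.4 2.7 0" --pt "-0.4 2.7 0" --pt "-0.3 2.7 0.1" --pt "-0.2 2.7 0.1" --pt "-0.1 2.7 0.1" --pt "0 2.7 0.1" --spin '[0, 0, 0, 0, 0, 0, 0, 0, 0]'

```text
time: 40.2
tool_pos: [0.4469, 0.1394, 0.363]
tool_rot: [3.132, -0.006, 0.525]
contact_force: [-3.1, -11.0, 24.1]
opening: 0.029
grip_force: 41.3
```

```bash
python3 rows.py 9.75 12 .034 -.5 0 0;  python3 rows.py 10.158 40 .036
```

```text
[[0.3, 3.2, 0.1], [0.3, 3.1, 0.1], [0.5, 3.2, 0.1], [0.6, 3.1, 0.1], [0.7, 3.1, 0.2], [0.8, 3.1, 0.1], [0.9, 3.0, 0.2], [1.0, 3.0, 0.1], [1.1, 3.0, 0.2], [1.2, 2.9, 0.2], [1.3, 2.9, 0.2], [1.4, 2.8, 0.2]] end 10.158 [460.2 182.7 370.3] radial az -568
[[1.6, 3.0, 0.2], [1.8, 2.8, 0.3], [1.8, 2.9, 0.2], [1.9, 2.7, 0.3], [2.1, 2.7, 0.3], [2.1, 2.6, 0.3], [2.2, 2.6, 0.3], [2.3, 2.4, 0.3], [2.4, 2.4, 0.3], [2.5, 2.2, 0.3], [2.6, 2.2, 0.4], [2.6, 2.1, 0.3], [2.7, 2.0, 0.3], [2.8, 1.9, 0.4], [2.9, 1.8, 0.4], [2.9, 1.7, 0.3], [2.9, 1.6, 0.4], [3.1, 1.5, 0.4], [3.1, 1.4, 0.3], [3.1, 1.2, 0.4], [3.1, 1.2, 0.4], [3.3, 1.0, 0.4], [3.2, 0.9, 0.4], [3.3, 0.8, 0.4], [3.3, 0.7, 0.4], [3.3, 0.5, 0.4], [3.3, 0.5, 0.4], [3.4, 0.3, 0.4], [3.4, 0.2, 0.4], [3.3, 0.1, 0.4], [3.4, -0.1, 0.3], [3.4, -0.2, 0.4], [3.3, -0.2, 0.4], [3.4, -0.4, 0.4], [3.3, -0.6, 0.4], [3.3, -0.6, 0.3], [3.3, -0.8, 0.4], [3.2, -0.9, 0.4], [3.2, -1.0, 0.3], [3.2, -1.1, 0.4]] end 11.598 [575.6 226.7 384.4] radial az -650
```

Call:
arm_command --pt "0.3 3.1 0.1" --pt "0.3 3.1 0.1" --pt "0.5 3.2 0.1" --pt "0.6 3.1 0.2" --pt "0.7 3.1 0.2" --pt "0.8 3.1 0.2" --pt "0.9 3.0 0.2" --pt "1.0 3.0 0.2" --pt "1.1 3.0 0.3" --pt "1.2 2.9 0.3" --spin '[0, 0, 0, 0, 0, 0, 0, 0, 0, 0]'

```text
time: 41.2
tool_pos: [0.4537, 0.1714, 0.3657]
tool_rot: [3.136, -0.007, 0.525]
contact_force: [-6.8, -3.6, 31.3]
opening: 0.0289
grip_force: 41.8
```

Call:
arm_command --pt "1.1 2.9 0.8" --pt "1.2 2.8 0.8" --pt "1.4 2.9 0.8" --pt "1.6 2.8 0.7" --pt "1.7 2.9 0.6" --pt "1.9 2.7 0.5" --pt "2.1 2.7 0.4" --pt "2.1 2.6 0.4" --pt "2.2 2.6 0.4" --pt "2.3 2.4 0.4" --spin '[0, 0, 0, 0, 0, 0, 0, 0, 0, 0]'

```text
time: 42.2
tool_pos: [0.4711, 0.1988, 0.3711]
tool_rot: [3.137, -0.007, 0.525]
contact_force: [-6.4, -3.0, 25.5]
opening: 0.0293
grip_force: 39.2
```

Call:
arm_command --pt "2.2 2.5 0.5" --pt "2.3 2.3 0.4" --pt "2.5 2.3 0.4" --pt "2.5 2.2 0.4" --pt "2.6 2.1 0.4" --pt "2.8 2.0 0.4" --pt "2.9 1.8 0.4" --pt "2.9 1.7 0.4" --pt "2.9 1.6 0.3" --pt "3.1 1.5 0.3" --pt "3.1 1.4 0.3" --pt "3.1 1.2 0.3" --pt "3.1 1.2 0.3" --spin '[0, 0, 0, 0, 0, 0, 0, 0, 0, 0, 0, 0, 0]'

```text
time: 43.5
tool_pos: [0.5067, 0.2233, 0.3762]
tool_rot: [3.14, -0.007, 0.525]
contact_force: [-6.6, 2.7, 25.4]
opening: 0.0291
grip_force: 40.6
```

Call:
arm_command --pt "3.3 1.0 0.4" --pt "3.2 0.9 0.4" --pt "3.3 0.8 0.4" --pt "3.3 0.7 0.4" --pt "3.3 0.5 0.4" --pt "3.3 0.5 0.4" --pt "3.4 0.3 0.4" --pt "3.4 0.2 0.4" --pt "3.3 0.1 0.4" --pt "3.4 -0.1 0.3" --pt "3.4 -0.2 0.3" --pt "3.3 -0.2 0.3" --pt "3.4 -0.4 0.3" --pt "3.3 -0.6 0.3" --pt "3.3 -0.6 0.3" --pt "3.3 -0.8 0.3" --spin '[0, 0, 0, 0, 0, 0, 0, 0, 0, 0, 0, 0, 0, 0, 0, 0]'

```text
time: 45.1
tool_pos: [0.5599, 0.2268, 0.3825]
tool_rot: [-3.141, -0.011, 0.526]
contact_force: [-2.8, 8.8, 21.9]
opening: 0.0287
grip_force: 39.7
```

```bash
python3 rows.py 11.52 20 .036
```

```text
[[3.2, -1.0, 0.4], [3.2, -1.1, 0.3], [3.2, -1.2, 0.4], [3.1, -1.3, 0.3], [3.0, -1.4, 0.3], [3.0, -1.6, 0.3], [2.9, -1.6, 0.4], [2.9, -1.8, 0.3], [2.8, -1.8, 0.3], [2.8, -2.0, 0.3], [2.6, -2.1, 0.2], [2.6, -2.1, 0.3], [2.6, -2.2, 0.3], [2.4, -2.4, 0.2], [2.3, -2.4, 0.2], [2.3, -2.5, 0.3], [2.2, -2.6, 0.2], [2.0, -2.6, 0.2], [2.0, -2.8, 0.1], [1.9, -2.7, 0.2]] end 12.24 [621.6 189.8 389.1] radial az -687
```

Call:
arm_command --pt "3.2 -0.8 0.3" --pt "3.2 -0.9 0.2" --pt "3.2 -1.0 0.3" --pt "3.1 -1.1 0.3" --pt "3.0 -1.2 0.2" --pt "3.0 -1.4 0.2" --pt "2.9 -1.4 0.3" --pt "2.9 -1.6 0.2" --pt "2.8 -1.7 0.3" --pt "2.8 -1.9 0.2" --pt "2.6 -2.1 0.1" --pt "2.6 -2.1 0.2" --pt "2.6 -2.2 0.2" --pt "2.5 -2.4 0.1" --pt "2.4 -2.4 0.1" --pt "2.4 -2.5 0.2" --pt "2.2 -2.6 0.1" --pt "2.0 -2.6 0.1" --pt "2.0 -2.8 0.1" --pt "1.9 -2.7 0.1" --spin '[0, 0, 0, 0, 0, 0, 0, 0, 0, 0, 0, 0, 0, 0, 0, 0, 0, 0, 0, 0]'

```text
time: 47.1
tool_pos: [0.6147, 0.1896, 0.3875]
tool_rot: [3.139, -0.018, 0.526]
contact_force: [7.4, 10.6, 21.0]
opening: 0.0282
grip_force: 40.5
```

Call:
arm_command --pt "2.1 -2.5 0.1" --pt "2.0 -2.5 0.1" --pt "1.9 -2.6 0.1" --pt "1.7 -2.8 0" --pt "1.5 -2.9 0" --pt "1.3 -3.0 0" --pt "0.6 -1.5 0" --pt "0 0 0" --spin '[0, 0, 0, 0, 0, 0, 0, 0]'

```text
time: 47.9
tool_pos: [0.6262, 0.1708, 0.3878]
tool_rot: [3.137, -0.018, 0.525]
contact_force: [9.5, 6.3, 20.0]
opening: 0.0284
grip_force: 40.5
```

Call:
arm_command --pt "0.5 0.3 0.8" --pt "0.5 0.3 0.8" --pt "0.5 0.3 0.8" --pt "0.4 0.2 0.8" --pt "0.3 0.2 0.8" --pt "0.2 0 0.8" --pt "0 0 0" --pt "0 0 0" --spin '[0, 0, 0, 0, 0, 0, 0, 0]'

```text
time: 48.7
tool_pos: [0.6277, 0.1718, 0.3894]
tool_rot: [3.139, -0.01, 0.525]
contact_force: [7.2, 3.8, 9.8]
opening: 0.0283
grip_force: 40.6
```

Call:
arm_command --pt "0.4 0.2 0.6" --pt "0.4 0.2 0.6" --pt "0.4 0.2 0.6" --pt "0.3 0.1 0.6" --pt "0 0 0.4" --pt "0 0 0" --pt "0 0 0" --spin '[0, 0, 0, 0, 0, 0, 0]'

```text
time: 49.4
tool_pos: [0.6288, 0.1724, 0.3904]
tool_rot: [3.141, -0.006, 0.525]
contact_force: [3.6, 3.2, 4.3]
opening: 0.0283
grip_force: 40.5
```

Call:
arm_command --pt "0 0 0" --pt "0 0 0" --pt "0 0 0" --pt "0 0 0" --pt "0 0 0" --spin '[0, 0, 0, 0, 0]' --jaw 0.2

```text
time: 49.9
tool_pos: [0.628, 0.1715, 0.3884]
tool_rot: [-3.141, 0.002, 0.524]
contact_force: [-0.3, -0.4, -0.4]
opening: 0.0547
grip_force: 0.0
```

Call:
arm_command --pt "0 0 3" --pt "0 0 6" --pt "0 0 15" --pt "0 0 25" --pt "0 0 30" --pt "0 0 30" --pt "0 0 20" --pt "-30 -25 0" --pt "-40 -30 0" --pt "-40 -40 0" --pt "-40 -40 0" --pt "-40 -40 0" --pt "0 0 0" --pt "0 0 0" --spin '[0, 0, 0, 0, 0, 0, 0, 0, 0, 0, 0, 0, 0, 0]'

```text
time: 51.3
tool_pos: [0.4514, 0.01, 0.5193]
tool_rot: [3.14, -0.002, 0.523]
contact_force: [0.1, -0.1, 0.5]
opening: 0.055
grip_force: 0.0
```

Run:
```python
from cell import *
from h import *
scene=read_camera("scene");top=read_camera("top")
a=cv2.resize(top["img"][130:290,150:410],None,fx=2,fy=2)
b=cv2.resize(scene["img"][155:255,325:405],None,fx=3.2,fy=3.2,interpolation=cv2.INTER_CUBIC)
cv2.imwrite("pics/c4.png",np.hstack([a,b])[:,:,::-1]); o=observe();print(o["tool_pos"],o["contact_force"],o["time"])
```

```text
[0.45248404 0.01093545 0.51860965] [-0.70575321 -0.33756693 -0.02133489] 51.4
```

View pics/c4.png

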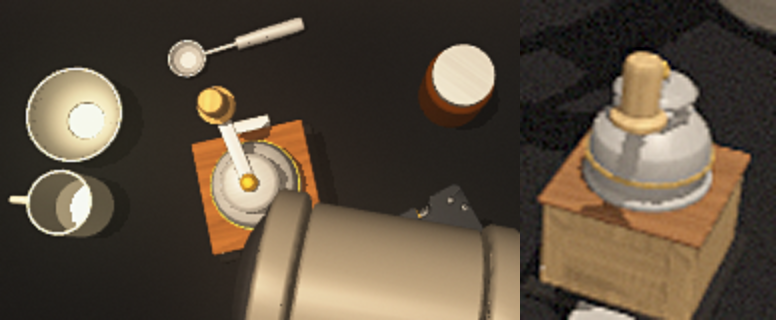

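The crank stands near its starting direction: knob at (215,105) and hub at (248,183) in the left crop. The mill looks upright and the bystanders are where they were. Handing in.

```bash
python3 -c "
from cell import *
print(hand_in())"
```

```text
the job is handed in; nothing more can be done
None
```

I pushed the drawer home, gave the crank two full clockwise turns, let go before the third heavy spot and handed in at about 51 s; no verdict came back, and the arm hid the drawer in my last picture.

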